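# Press the ready keys in order

## Task

Ready the particle counter for its zero check by pressing three of the four push-key units on the worktop, in this order: first the long bar key, then the square key, then the large round key. Press each gently with a fingertip from above, fully down so that it stays down. Do not press the small round key, and do not lift or shift the units or anything that stands around them.

Things in the scene. Friction and masses are not known exactly. Their poses are not given: they have to be found in the camera images.
- unit_bar: Loose push-key unit with the long bar key: a grey housing 60 x 60 mm and 36 mm high on a rubber foot, 0.3 to 0.6 kg, with one black key in the middle of its top (the four units differ only in the shape of the key). Origin at the centre of its underside, z up.
- key_bar_top (a point): Centre of the top face of the long bar key. The key is one long bar, 16 mm by 52 mm, long side along the unit's own y. It starts 20 mm above the housing (56 mm above the worktop) and moves straight down into the housing when pressed; this point moves with it.
- key_bar (a joint): How far the long bar key is pressed down, in m: 0 = up (as at the start), 0.009 = fully down on its stop. It resists with a steady 4 N or so all the way, has no return spring and stays where it is left. Past the stop a spring under the key (6 N preload, 2 N per mm) yields up to 8 mm more and comes back on release; that does not count in this value. After that it is rigid.
- unit_square: Loose push-key unit with the square key: a grey housing 60 x 60 mm and 36 mm high on a rubber foot, 0.3 to 0.6 kg, with one black key in the middle of its top (the four units differ only in the shape of the key). Origin at the centre of its underside, z up.
- key_square_top (a point): Centre of the top face of the square key. The key is one square, 28 mm by 28 mm. It starts 20 mm above the housing (56 mm above the worktop) and moves straight down into the housing when pressed; this point moves with it.
- key_square (a joint): How far the square key is pressed down, in m: 0 = up (as at the start), 0.009 = fully down on its stop. It resists with a steady 4 N or so all the way, has no return spring and stays where it is left. Past the stop a spring under the key (6 N preload, 2 N per mm) yields up to 8 mm more and comes back on release; that does not count in this value. After that it is rigid.
- unit_large: Loose push-key unit with the large round key: a grey housing 60 x 60 mm and 36 mm high on a rubber foot, 0.3 to 0.6 kg, with one black key in the middle of its top (the four units differ only in the shape of the key). Origin at the centre of its underside, z up.
- key_large_top (a point): Centre of the top face of the large round key. The key is one large round disc, 44 mm in diameter. It starts 20 mm above the housing (56 mm above the worktop) and moves straight down into the housing when pressed; this point moves with it.
- key_large (a joint): How far the large round key is pressed down, in m: 0 = up (as at the start), 0.009 = fully down on its stop. It resists with a steady 4 N or so all the way, has no return spring and stays where it is left. Past the stop a spring under the key (6 N preload, 2 N per mm) yields up to 8 mm more and comes back on release; that does not count in this value. After that it is rigid.
- unit_small: Loose push-key unit with the small round key: a grey housing 60 x 60 mm and 36 mm high on a rubber foot, 0.3 to 0.6 kg, with one black key in the middle of its top (the four units differ only in the shape of the key). Origin at the centre of its underside, z up.
- key_small_top (a point): Centre of the top face of the small round key. The key is one small round stud, 16 mm in diameter; this key must not be pressed. It starts 20 mm above the housing (56 mm above the worktop) and moves straight down into the housing when pressed; this point moves with it.
- key_small (a joint): How far the small round key is pressed down, in m: 0 = up (as at the start), 0.009 = fully down on its stop. It resists with a steady 4 N or so all the way, has no return spring and stays where it is left. Past the stop a spring under the key (6 N preload, 2 N per mm) yields up to 8 mm more and comes back on release; that does not count in this value. After that it is rigid.
- vial_a: Sample vial with yellow cap, 24 mm in diameter, 46 mm high; a loose bystander, to be left where it stands. Origin at the centre of its underside.
- vial_b: Second sample vial with yellow cap, 24 mm in diameter, 46 mm high; a loose bystander, to be left where it stands. Origin at the centre of its underside.
- cassette: Filter cassette, round, 41 mm across, 40 mm high, with a nipple on top; a loose bystander, to be left where it stands. Origin at the centre of its underside.
- weight: Check weight with a knob, 26 mm in diameter, 30 mm high; a loose bystander, to be left where it stands. Origin at the centre of its underside.
- flange: Flat steel flange ring, 64 mm in diameter, 13 mm high; a loose bystander, to be left where it stands. Origin at the centre of its underside.
- carton: Small carton, 51 x 62 x 34 mm high; a loose bystander, to be left where it stands. Origin at the centre of its underside.

How it is judged:
On the way, in this order (a step that is already met when the one before it is completed fails the run):
1. the long bar key is pressed down (more than 5 of its 9 mm) (value of joint key_bar above 0.005 m), for 0.1 s.
2. the square key is pressed down (more than 5 of its 9 mm) (value of joint key_square above 0.005 m), for 0.1 s.
3. the large round key is pressed down (more than 5 of its 9 mm) (value of joint key_large above 0.005 m), for 0.1 s.
At the end, for the whole second after the job is handed in: The bar, square and large round keys are down by more than 5 mm of their 9 mm, the small round key is up (less than 3 mm down), and all units and bystanders stand upright within 15 mm of where they were, at rest (value of joint each of key_bar, key_square, key_large above 0.005 m and value of joint key_small below 0.003 m and distance of each of unit_bar, unit_square, unit_large, unit_small, vial_a, vial_b, cassette, weight, flange, carton from where it was at the start of the episode below 0.015 m and angle between each of unit_bar, unit_square, unit_large, unit_small's own z axis and vertical below 0.1 rad and linear speed of each of unit_bar, unit_square, unit_large, unit_small below 0.02 m/s and angle between each of vial_a, vial_b, cassette, weight, flange, carton's own z axis and vertical below 0.2 rad); the robot touches nothing.
It fails at once if a key is pressed out of order (square before bar is down, or large round before both are down) ((value of joint key_square above 0.005 m and value of joint key_bar below 0.005 m) or (value of joint key_large above 0.005 m and value of joint any of key_bar, key_square below 0.005 m)).
It fails at once if the small round key is pressed (more than 3 mm) (value of joint key_small above 0.003 m).
It fails at once if a unit is pressed hard (more than 25 N) (contact force between any of the arm, the fingers and unit_bar above 25 N or contact force between any of the arm, the fingers and unit_square above 25 N or contact force between any of the arm, the fingers and unit_large above 25 N or contact force between any of the arm, the fingers and unit_small above 25 N).
It fails at once if a unit is lifted (8 mm), shifted (15 mm) or tipped (0.2 rad) (height (world z) of any of unit_bar, unit_square, unit_large, unit_small above 0.008 m or distance of any of unit_bar, unit_square, unit_large, unit_small from where it was at the start of the episode above 0.015 m or angle between any of unit_bar, unit_square, unit_large, unit_small's own z axis and vertical above 0.2 rad).
It fails at once if a bystander is moved (15 mm) or tipped (0.3 rad) (distance of any of vial_a, vial_b, cassette, weight, flange, carton from where it was at the start of the episode above 0.015 m or angle between any of vial_a, vial_b, cassette, weight, flange, carton's own z axis and vertical above 0.3 rad).
It also fails if it takes over 48 s, if anything falls off the work surface, if the arm or the gripper's body presses on something with over 40 N, if the wrist force passes 120 N, or if a joint passes its speed limit or range.

## Robot

A 6-joint arm with a two-finger parallel gripper is mounted at the origin on a cart in front of the work surface, level with it; the furniture and walls round the work are solid. World frame = base frame: x ahead of the robot, y to its left, z up, the work surface at z = 0. Lengths are in m, angles in rad, forces in N, time in s.
With the tool pointing down it reaches from about 0.35 to 0.85 m from the base axis. Payload 8.1 kg.
Tool frame: the origin (TCP) lies midway between the tips of the shut fingers; the grasp point (between the pads) lies 19 mm behind it; z points along the fingers, x is the direction in which the jaws open and shut, and the axes are right-handed (so a half turn about z gives the same grasp; the last joint's range is limited). The gripper opens to 93 mm and grips with 3 to 60 N. Pads are 15 mm wide; open, the fingers measure 128 mm over their backs; the gripper's body (75 mm by 188 mm) begins 65 mm behind the grasp point.
Start: joints at [-1.354, 0.13, 1.488, -0, 1.523, -0.085], TCP at [0.178, -0.573, 0.219] pointing down, gripper open.
Joint ranges: [-2.96, 2.96], [-0.89, 2.26], [0.02, 2.5], [-1.34, 4.48], [0, 2.73], [-2.66, 2.66]. Speed limits (rad/s): [2.39, 2.39, 2.79, 3.14, 3.14, 3.14].

## Interface

Orientations are given as a unit quaternion [x, y, z, w].
In Python, from plant import ctrl, viewer gives the robot as it stands. The module is installed in compiled form; this text tells all that it offers.
- The arm moves only by the shell command python3 -m handwheel 'ROWS' [OPENING] [FORCE]. ROWS is JSON, a list that holds one entry, the list of rows, each a list of 6 numbers: the shift along the world's x, y, z in m, then the turn, a rotation vector about the world's x, y, z in rad. A call has 1 to 20 rows; each row is the pose to reach, as a shift and turn from the pose commanded when the call began; what a row does not reach only later rows make up. A row lasts 1/10 s, in which the tool goes at most 50 mm and 8.59 degrees, less where a joint would pass 70% of its speed; a pose out of reach is approached as far as the arm can. A call with a gripper value outside its range is refused whole. OPENING is the closure, from -1 (fully open) to 1 (shut), set as the call begins (- or left out, the last holds). The fingers move at their own pace and stop on an object; FORCE is the grip in N (left out, the last holds). Time passes only in rows, so rows that repeat a pose let the fingers close. It gives the time, the measured TCP pose, the force and the opening at its end, in the units of the state.
- ctrl.observe(): the state, without advancing time (a new reading comes with each control period).
- viewer.grab_frame(name): name is "side" or "top" or "wrist"; returns (picture, depth): 420x560x3 uint8, blue, green, red; 420x560 float32, m along the optical axis (not along the pixel's ray), 0 where there is no reading.
- viewer.camera_model(name): a dict with "intrinsics" (3x3 intrinsics, pixels), "position" and "rotation" of the camera in the world; the wrist camera has in their place "T_tool_cam" (4x4, takes a point from camera to tool coordinates, whose origin is the TCP and whose axes are the tool frame's). Camera axes: x right, y down, z forward; pixel columns grow to the right and rows downward; lengths in m; the calibration is good to about 2 mm. A picture is of the moment at which its call begins: read the wrist's pose just before it. camera_model takes no time and is no camera call.
- ctrl.finish_job(): hands the job in, once; it reports no verdict.
The state is a dict: "clock": time; "joint_positions": joint angles; "dq": joint speeds; "tau": joint torques, N m; "tcp_pos": TCP position; "ee_rot": TCP orientation; "contact_force": force on the tool from outside, world axes, zero at the start; "ft_torque": the same for the moment, N m; "gripper_width": finger opening in m.
Only numpy, scipy, OpenCV 4.12 (cv2) and the standard library are available. Lean on these libraries where they do the work, as an engineer would, in place of code of your own. Each camera call takes 0.05 s, during which the arm holds its last target. There are 200 camera calls.

## Working session

There is one attempt and no reset: what is moved stays moved. The work goes in short steps, Python scripts to look and compute and a shell command to move; the robot and the scene stay as the last step left them, time stands still between calls to the robot, and variables do not carry over. Pictures are saved under pics/ and viewed, about 8 in all and at most 12, crops included, and the job is handed in when it is done.

```bash
mkdir -p pics; python3 - <<'E'
from plant import ctrl, viewer
import cv2,numpy as np
s=ctrl.observe();print({k:np.round(v,3).tolist() for k,v in s.items()})
for n in("top","side"):
    im,d=viewer.grab_frame(n);cv2.imwrite(f"pics/{n}0.png",im);np.save(f"pics/{n}0.npy",d)
    m=viewer.camera_model(n);print({k:np.round(v,3).tolist() for k,v in m.items()})
print(viewer.camera_model("wrist"))
E
```

```text
{'clock': 0.0, 'joint_positions': [-1.354, 0.131, 1.489, 0.0, 1.523, -0.085], 'dq': [-0.001, -0.002, 0.003, 0.001, -0.0, 0.0], 'tau': [0.002, -55.984, -49.175, 0.077, 0.035, -0.0], 'tcp_pos': [0.178, -0.572, 0.218], 'ee_rot': [0.805, -0.593, -0.001, -0.001], 'contact_force': [-0.116, 0.167, 0.332], 'ft_torque': [0.052, -0.002, -0.022], 'gripper_width': 0.093}
{'intrinsics': [[436.081, 0.0, 276.182], [0.0, 436.081, 207.543], [0.0, 0.0, 1.0]], 'position': [0.3, 0.037, 1.04], 'rotation': [0.715, -0.69, 0.079, -0.079]}
{'intrinsics': [[447.69, 0.0, 285.423], [0.0, 447.69, 211.303], [0.0, 0.0, 1.0]], 'position': [0.517, 0.903, 0.44], 'rotation': [0.006, 0.843, -0.538, 0.002]}
{'intrinsics': array([[370.08039713,   0.        , 276.41515021],
       [  0.        , 370.08039713, 208.52975218],
       [  0.        ,   0.        ,   1.        ]]), 'T_tool_cam': array([[ 9.99997925e-01,  1.84624660e-03, -8.61318513e-04,
        -4.26588367e-04],
       [-1.58610397e-03,  9.70871599e-01,  2.39595122e-01,
        -6.56935167e-02],
       [ 1.27858136e-03, -2.39593259e-01,  9.70872513e-01,
        -1.65447612e-01],
       [ 0.00000000e+00,  0.00000000e+00,  0.00000000e+00,
         1.00000000e+00]])}
```

View pics/top0.png

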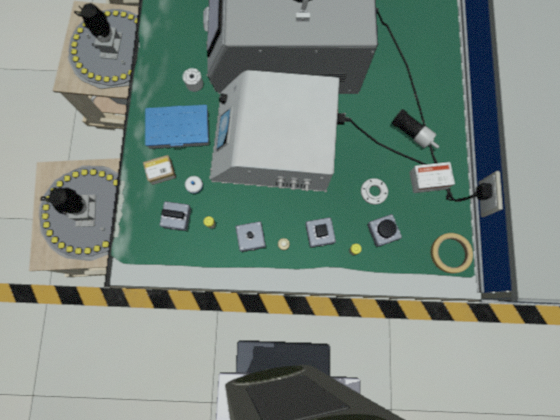

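The top view shows the bar unit at about (174,214), small at (250,236), square at (321,232) and large at (386,230). Yellow vials stand at (209,222) and (356,249), and another small object at (284,244).

```bash
cat > h.py <<'E'
import numpy as np,cv2
from scipy.spatial.transform import Rotation as R
def world(m,s,uv,z):
    """intersect pixel rays with plane z"""
    K=m["intrinsics"]
    if "T_tool_cam" in m:
        T=np.eye(4);T[:3,:3]=R.from_quat(s["ee_rot"]).as_matrix();T[:3,3]=s["tcp_pos"];T=T@m["T_tool_cam"]
        r,p=T[:3,:3],T[:3,3]
    else:
        p=np.array(m["position"]);q=np.array(m["rotation"]);r=q if q.shape==(3,3) else R.from_quat(q).as_matrix()
    uv=np.atleast_2d(np.asarray(uv,float))
    d=np.c_[uv,np.ones(len(uv))]@np.linalg.inv(K).T@r.T
    return p+d*((z-p[2])/d[:,2])[:,None]
def blob(im,c,h,thr=60):
    """dark blob nearest c in window h: centroid, hull pixels, rect"""
    x0,y0=int(c[0]-h),int(c[1]-h);g=im[y0:y0+2*h,x0:x0+2*h].max(2)
    n,l,st,ce=cv2.connectedComponentsWithStats((g<thr).astype(np.uint8))
    i=min((k for k in range(1,n) if st[k,4]>15),key=lambda k:np.hypot(*(ce[k]-h)))
    pts=np.argwhere(l==i)[:,::-1]+[x0,y0]
    return ce[i]+[x0,y0],pts
E
python3 - <<'E'
from plant import viewer
from h import *
im=cv2.imread("pics/top0.png");d=np.load("pics/top0.npy");m=viewer.camera_model("top")
for n,c in dict(bar=(174,214),small=(250,236),square=(321,231),large=(387,229)).items():
    ce,p=blob(im,c,14)
    w=world(m,None,p,.056);v=w[:,:2]-w[:,:2].mean(0);e,V=np.linalg.eigh(v.T@v/len(v))
    print(n,ce,len(p),np.round(w.mean(0),3),"extent",np.round(np.sqrt(12*e),3),"major deg",np.degrees(np.arctan2(V[1,1],V[0,1])))
for n,c in dict(vialA=(209,222),vialB=(356,249),x=(284,244)).items(): print(n,world(m,None,c,.045))
big=cv2.resize(im[150:280,130:430],None,fx=2.6,fy=2.6,interpolation=cv2.INTER_CUBIC);cv2.imwrite("pics/c1.png",big)
E
```

```text
bar [172.00961538 213.34615385] 104 [0.501 0.281 0.056] extent [0.014 0.052] major deg 82.49945888315551Traceback (most recent call last):
  File "<stdin>", line 5, in <module>
  File "h.py", line 18, in blob
    i=min((k for k in range(1,n) if st[k,4]>15),key=lambda k:np.hypot(*(ce[k]-h)))
ValueError: min() iterable argument is empty
```

View pics/side0.png

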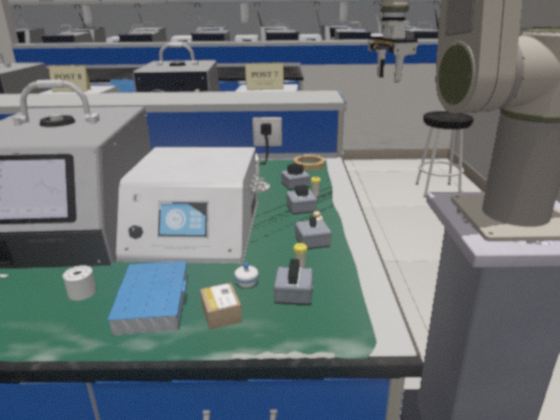

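The side view shows the bar unit nearest at (294,283), followed by small (313,232), square (302,198) and large (295,177). Nothing tall stands directly around the keys.

```bash
sed -i 's/>15)/>8)/' h.py; python3 - <<'E'
from plant import viewer
from h import *
im=cv2.imread("pics/top0.png");d=np.load("pics/top0.npy");m=viewer.camera_model("top")
big=cv2.resize(im[150:280,130:430],None,fx=2.6,fy=2.6,interpolation=cv2.INTER_CUBIC);cv2.imwrite("pics/c1.png",big)
for n,c in dict(bar=(174,214),small=(250,235),square=(321,231),large=(387,229)).items():
    ce,p=blob(im,c,14,75)
    w=world(m,None,p,.056);v=w[:,:2]-w[:,:2].mean(0);e,V=np.linalg.eigh(v.T@v/len(v))
    print(n,ce,len(p),np.round(w.mean(0),3),"extent",np.round(np.sqrt(12*e),3),"major deg",np.degrees(np.arctan2(V[1,1],V[0,1])))
for n,c in dict(vialA=(209,222),vialB=(356,249),x=(284,244)).items(): print(n,world(m,None,c,.045))
E
```

```text
bar [172.68148148 213.48148148] 135 [0.501 0.28  0.056] extent [0.014 0.052] major deg 82.73104610316878
small [249.9047619  234.61904762] 21 [0.458 0.099 0.056] extent [0.009 0.013] major deg -155.38679911801603
square [320.98275862 230.39655172] 116 [ 0.474 -0.063  0.056] extent [0.024 0.026] major deg 176.61294461331622
large [386.50972763 228.36964981] 257 [ 0.484 -0.213  0.056] extent [0.034 0.038] major deg 131.97343311579823
vialA [[0.48594721 0.19645254 0.045     ]]
vialB [[ 0.43547105 -0.14458886  0.045     ]]
x [[0.44094691 0.02074304 0.045     ]]
```

View pics/c1.png

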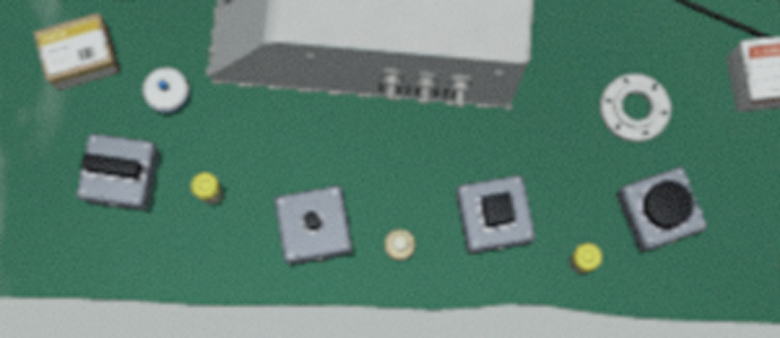

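```bash
python3 - <<'E'
from plant import viewer
from h import *
d=np.load("pics/top0.npy");m=viewer.camera_model("top")
r=R.from_quat(m["rotation"]).as_matrix() if np.array(m["rotation"]).shape==(4,) else m["rotation"]
v,u=np.mgrid[60:260,140:460];z=d[60:260,140:460];K=m["intrinsics"]
P=np.stack([(u-K[0,2])/K[0,0]*z,(v-K[1,2])/K[1,1]*z,z],-1)@r.T+m["position"]
P=P[z>0]
for y in np.arange(-.3,.36,.05):
    q=P[(abs(P[:,1]-y)<.025)&(P[:,0]>.38)]
    t=q[q[:,2]>.08]
    print(round(y,2),"max z",q[:,2].max().round(3),"front x of tall",t[:,0].min().round(3) if len(t) else None)
for n,c in dict(bar=(172,213),small=(250,235),square=(321,230),large=(387,228)).items():
    print(n,P.shape, d[c[1],c[0]])
    uv=c; zz=d[c[1],c[0]];print(np.array([(c[0]-K[0,2])/K[0,0]*zz,(c[1]-K[1,2])/K[1,1]*zz,zz])@r.T+m["position"])
E
python3 -m handwheel '[[[0.07,0.12,0,0,0,-0.1],[0.15,0.25,0,0,0,-0.2],[0.27,0.37,0,0,0,-0.3],[0.28,0.45,0,0,0,-0.43],[0.28,0.55,0,0,0,-0.43],[0.28,0.65,0,0,0,-0.43],[0.28,0.65,0,0,0,-0.43],[0.28,0.65,0,0,0,-0.43],[0.28,0.65,0,0,0,-0.43],[0.28,0.65,0,0,0,-0.43],[0.28,0.65,0,0,0,-0.43],[0.28,0.65,0,0,0,-0.43],[0.28,0.65,0,0,0,-0.43],[0.28,0.65,0,0,0,-0.43],[0.28,0.65,0,0,0,-0.43],[0.28,0.65,0,0,0,-0.43],[0.28,0.65,0,0,0,-0.43],[0.28,0.65,0,0,0,-0.43]]]' 1 10
```

```text
-0.3 max z 0.054 front x of tall None
-0.25 max z 0.06 front x of tall None
-0.2 max z 0.06 front x of tall None
-0.15 max z 0.176 front x of tall 0.836
-0.1 max z 0.173 front x of tall 0.581
-0.05 max z 0.175 front x of tall 0.559
-0.0 max z 0.174 front x of tall 0.559
0.05 max z 0.173 front x of tall 0.563
0.1 max z 0.173 front x of tall 0.585
0.15 max z 0.172 front x of tall 0.591
0.2 max z 0.17 front x of tall 0.594
0.25 max z 0.06 front x of tall None
0.3 max z 0.062 front x of tall None
0.35 max z 0.04 front x of tall None
bar (63749, 3) 1.0029665
[0.50125557 0.28071681 0.0588199 ]
small (63749, 3) 0.9963409
[0.45740343 0.09920067 0.05470507]
square (63749, 3) 0.9970094
[ 0.4745299  -0.06256493  0.05709047]
large (63749, 3) 0.99989533
[ 0.48498822 -0.21391905  0.05573715]
clock: 1.9
tcp_pos: [0.4581, 0.0756, 0.2185]
ee_rot: [-0.66, 0.752, -0.0, -0.0]
contact_force: [-1.0, -0.2, 0.2]
gripper_width: 0.0002
```

```bash
python3 -m handwheel '[[[0.01,0.05,0,0,0,0],[0.02,0.1,0,0,0,0],[0.03,0.15,0,0,0,0],[0.043,0.205,0,0,0,0],[0.043,0.205,-0.04,0,0,0],[0.043,0.205,-0.08,0,0,0],[0.043,0.205,-0.08,0,0,0],[0.043,0.205,-0.08,0,0,0],[0.043,0.205,-0.08,0,0,0],[0.043,0.205,-0.08,0,0,0]]]'
cat > look.py <<'E'
import sys
from plant import ctrl,viewer
from h import *
s=ctrl.observe();im,d=viewer.grab_frame("wrist");m=viewer.camera_model("wrist")
print(s["clock"],np.round(s["tcp_pos"],4),np.round(s["contact_force"],2))
T=np.eye(4);T[:3,:3]=R.from_quat(s["ee_rot"]).as_matrix();T[:3,3]=s["tcp_pos"];C=np.linalg.inv(T@m["T_tool_cam"])
def px(p):
    q=C@np.r_[p,1];q=m["intrinsics"]@q[:3];return q[:2]/q[2]
x,y=map(float,sys.argv[2:4]);k=px([x,y,.056]);t=px(s["tcp_pos"])
print("expected key px",k,"tcp px",t)
cv2.imwrite("pics/raw_"+sys.argv[1]+".png",im)
cv2.drawMarker(im,tuple(int(a) for a in k),(0,0,255),0,14);cv2.drawMarker(im,tuple(int(a) for a in t),(0,255,0),1,14)
cv2.imwrite("pics/"+sys.argv[1]+".png",im)
E
python3 look.py w1 0.501 0.2805
```

```text
clock: 2.9
tcp_pos: [0.5032, 0.2821, 0.1418]
ee_rot: [-0.66, 0.751, -0.001, 0.002]
contact_force: [-0.9, 0.1, -0.6]
gripper_width: 0.0006
2.9 [0.5032 0.2821 0.1418] [-0.85  0.14 -0.58]
expected key px [279.99621613 216.47106953] tcp px [277.2013098  258.67054092]
```

View pics/w1.png

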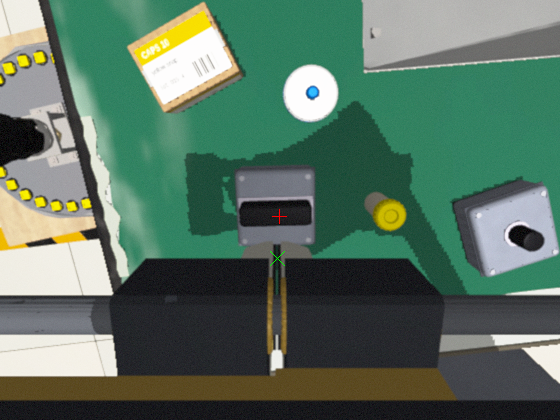

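The wrist view shows the bar key at about (276,213), within 2 mm of the estimate, with the tip directly above it. The vial is clear at (390,215).

```bash
python3 -m handwheel '[[[0,0,-0.03,0,0,0],[0,0,-0.06,0,0,0],[0,0,-0.075,0,0,0],[0,0,-0.08,0,0,0],[0,0,-0.083,0,0,0],[0,0,-0.085,0,0,0],[0,0,-0.087,0,0,0],[0,0,-0.089,0,0,0],[0,0,-0.091,0,0,0],[0,0,-0.092,0,0,0],[0,0,-0.093,0,0,0],[0,0,-0.094,0,0,0],[0,0,-0.094,0,0,0],[0,0,-0.094,0,0,0]]]'
```

```text
clock: 4.35
tcp_pos: [0.5023, 0.2825, 0.0457]
ee_rot: [-0.66, 0.751, -0.0, 0.001]
contact_force: [-0.9, -0.9, 8.3]
gripper_width: 0.0004
```

8.3 N at z = 45.7 mm matches the stop being reached, as the spring should give about 8.6 N there. Next is the square key.

```bash
python3 -m handwheel '[[[0,0,0.015,0,0,0],[0,0,0.05,0,0,0],[0,0,0.1,0,0,0],[-0.005,-0.05,0.1,0,0,0],[-0.01,-0.1,0.1,0,0,0],[-0.015,-0.15,0.1,0,0,0],[-0.02,-0.2,0.1,0,0,0],[-0.025,-0.25,0.1,0,0,0],[-0.028,-0.3,0.1,0,0,0],[-0.028,-0.345,0.1,0,0,0],[-0.028,-0.345,0.1,0,0,0],[-0.028,-0.345,0.1,0,0,0],[-0.028,-0.345,0.1,0,0,0],[-0.028,-0.345,0.1,0,0,0],[-0.028,-0.345,0.1,0,0,0]]]'
python3 look.py w2 0.474 -0.063
```

```text
clock: 5.85
tcp_pos: [0.4734, -0.0615, 0.1446]
ee_rot: [-0.661, 0.75, 0.0, 0.0]
contact_force: [0.3, 0.0, -0.2]
gripper_width: 0.0002
5.85 [ 0.4734 -0.0615  0.1446] [ 0.25  0.05 -0.15]
expected key px [279.0446671  211.19238828] tcp px [277.20421041 258.67993304]
```

View pics/w2.png

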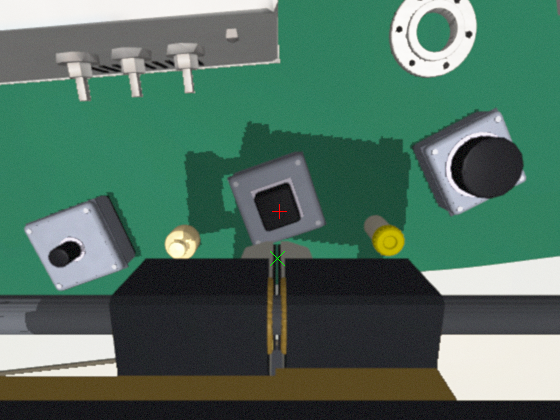

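The square key is at (277,207), about 1–2 mm from the estimate, so the tip is over it. Pressing now.

```bash
python3 -m handwheel '[[[0,0,-0.03,0,0,0],[0,0,-0.06,0,0,0],[0,0,-0.08,0,0,0],[0,0,-0.086,0,0,0],[0,0,-0.089,0,0,0],[0,0,-0.091,0,0,0],[0,0,-0.093,0,0,0],[0,0,-0.095,0,0,0],[0,0,-0.097,0,0,0],[0,0,-0.098,0,0,0],[0,0,-0.099,0,0,0],[0,0,-0.1,0,0,0],[0,0,-0.1,0,0,0],[0,0,-0.1,0,0,0]]]'
```

```text
clock: 7.3
tcp_pos: [0.4743, -0.063, 0.0456]
ee_rot: [-0.66, 0.751, -0.001, 0.001]
contact_force: [-2.0, 2.6, 8.0]
gripper_width: 0.0006
```

```bash
python3 -m handwheel '[[[0,0,0.015,0,0,0],[0,0,0.05,0,0,0],[0,0,0.1,0,0,0],[0.004,-0.05,0.1,0,0,0],[0.008,-0.1,0.1,0,0,0],[0.011,-0.15,0.1,0,0,0],[0.011,-0.15,0.1,0,0,0],[0.011,-0.15,0.1,0,0,0],[0.011,-0.15,0.1,0,0,0],[0.011,-0.15,0.1,0,0,0]]]'
python3 look.py w3 0.485 -0.213
```

```text
clock: 8.3
tcp_pos: [0.4843, -0.2116, 0.1444]
ee_rot: [-0.661, 0.75, 0.0, 0.0]
contact_force: [0.0, 0.4, -0.7]
gripper_width: 0.0004
8.3 [ 0.4843 -0.2116  0.1444] [ 0.03  0.4  -0.68]
expected key px [278.9686679  211.14285513] tcp px [277.20379561 258.67963456]
```

View pics/w3.png

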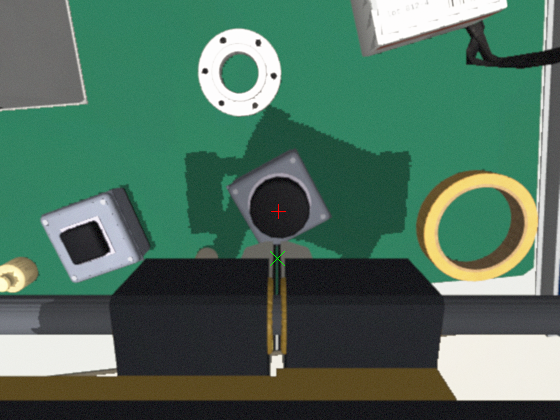

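The large round key is at (278,207), under the tip within about 2 mm. The square key at (85,242) sits visibly lower than before.

```bash
python3 -m handwheel '[[[0,0,-0.03,0,0,0],[0,0,-0.06,0,0,0],[0,0,-0.08,0,0,0],[0,0,-0.086,0,0,0],[0,0,-0.089,0,0,0],[0,0,-0.091,0,0,0],[0,0,-0.093,0,0,0],[0,0,-0.095,0,0,0],[0,0,-0.097,0,0,0],[0,0,-0.098,0,0,0],[0,0,-0.099,0,0,0],[0,0,-0.1,0,0,0],[0,0,-0.1,0,0,0],[0,0,-0.1,0,0,0]]]'
python3 -m handwheel '[[[0,0,0.015,0,0,0],[0,0,0.05,0,0,0],[0,0,0.1,0,0,0],[0,0,0.15,0,0,0],[-0.04,-0.03,0.18,0,0,0],[-0.08,-0.06,0.18,0,0,0],[-0.11,-0.1,0.18,0,0,0],[-0.14,-0.14,0.18,0,0,0],[-0.17,-0.18,0.18,0,0,0],[-0.2,-0.22,0.18,0,0,0],[-0.23,-0.26,0.18,0,0,0],[-0.26,-0.3,0.18,0,0,0],[-0.26,-0.3,0.18,0,0,0],[-0.26,-0.3,0.18,0,0,0],[-0.26,-0.3,0.18,0,0,0]]]'
python3 - <<'E'
from plant import viewer
from h import *
im,d=viewer.grab_frame("top");d0=np.load("pics/top0.npy");i0=cv2.imread("pics/top0.png")
m=viewer.camera_model("top")
for n,c in dict(bar=(172,213),small=(250,235),square=(321,230),large=(387,228)).items():
    y,x=c[1],c[0];print(n,"depth change mm",round(1000*float(np.median(d[y-1:y+2,x-1:x+2]-d0[y-1:y+2,x-1:x+2])),1))
s,_=viewer.grab_frame("side")
a=cv2.resize(im[150:280,130:430],(780,338));b=i0[150:280,130:430]
cv2.imwrite("pics/end.png",np.vstack([cv2.resize(b,(600,260)),cv2.resize(im[150:280,130:430],(600,260))]))
E
```

```text
clock: 9.75
tcp_pos: [0.4854, -0.2132, 0.0457]
ee_rot: [-0.66, 0.751, -0.001, 0.001]
contact_force: [0.3, 2.4, 8.3]
gripper_width: 0.0005
clock: 11.25
tcp_pos: [0.2246, -0.5122, 0.2246]
ee_rot: [-0.66, 0.751, 0.0, 0.0]
contact_force: [0.6, -0.1, -0.4]
gripper_width: 0.0003
bar depth change mm 8.5
small depth change mm 1.6
square depth change mm 8.6
large depth change mm 7.7
```

View pics/end.png

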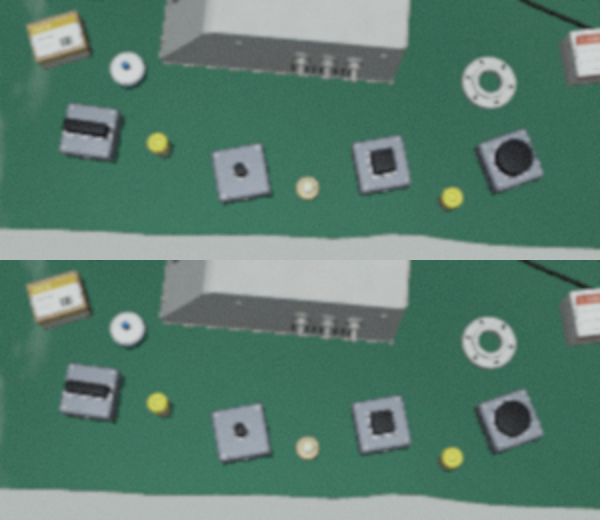

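The before and after views match. All units and bystanders are where they were, and the three pressed keys are about 8 mm lower. The small key's 1.6 mm reading is within depth noise, and the arm never touched it.

```bash
python3 -c "
from plant import ctrl
print(ctrl.finish_job())"
```

```text
the job is handed in; nothing more can be done
None
```

I pressed the long bar, square and large round keys in that order with the shut fingertips, then moved the arm clear and handed in the job at about 11.4 s. No verdict was reported.

- **Presses:** At the end of each press the force was 8.0–8.3 N with the tip at 45.6–45.7 mm. That means each key was on its stop and about 1.3 mm into the overtravel spring. Peak force during the presses was not recorded.
- **Depth check:** The top camera shows the bar, square and large keys lower by 8.5, 8.6 and 7.7 mm.
- **Small key:** It reads 1.6 mm lower. I take that as depth noise on a target only a few pixels wide, since the arm never went down over it, but I did not measure it again.
- **Surroundings:** I compared the before and after top views by eye, and no unit or bystander visibly moved. I did not measure their positions.

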